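Pack the handle-fitting kit into the divided caddy

ROBOT

A 6-joint arm with a two-finger parallel gripper is mounted at the origin on a cart in front of the work surface, level with it; the furniture and walls round the work are solid. World frame = base frame: x ahead of the robot, y to its left, z up, the work surface at z = 0. Lengths are in m, angles in rad, forces in N, time in s.
With the tool pointing down it reaches from about 0.35 to 0.975 m from the base axis. Payload 4.9 kg.
Tool frame: the origin (TCP) lies midway between the tips of the shut fingers; the grasp point (between the pads) lies 19 mm behind it; z points along the fingers, y is the line along which they close (so a half turn about z gives the same grasp; the last joint's range is limited). The gripper opens to 85 mm and grips with 20 to 120 N. Pads are 22 mm wide; open, the fingers measure 114 mm over their backs; the gripper's body (76 mm by 85 mm) begins 54 mm behind the grasp point. The pads swing forward as they close: fully open they stand 13 mm farther back than shut.
Start: joints at [-1.399, 0.053, 1.613, -0, 1.476, -0.119], TCP at [0.179, -0.599, 0.231] pointing down, gripper open.
Joint ranges: [-3.01, 3.01], [-1.01, 2.22], [0.06, 2.58], [-1.02, 4.17], [0.09, 2.62], [-3.14, 3.14]. Speed limits (rad/s): [2.57, 2.57, 3.14, 3.14, 3.14, 3.14].

INTERFACE

Orientations are given as a unit quaternion [w, x, y, z].
In Python, from plant import * gives the robot as it stands.
- The arm moves only by the tool jog_arm, never from a script. Its argument "targets" is a list of rows, each a list of 3 entries, a list of its own where there are three numbers: the shift along the tool's x, y, z in units of 25 mm (1.0 is 25 mm), then the turn, a rotation vector about the tool's x, y, z in units of 8 degrees (1.0 is 8 degrees), then the opening in per cent of the stroke, from 0 (shut) to 100 (fully open). A call has 1 to 8 rows; each row is the pose to reach, as a shift and turn from the pose commanded when the call began, along the tool's axes at that moment; what a row does not reach only later rows make up. A row lasts 1/8 s, in which the tool goes at most 62.5 mm and 10.7 degrees, less where a joint would pass 70% of its speed; a pose out of reach is approached as far as the arm can. A call with a gripper value outside its range is refused whole. The fingers move at their own pace and stop on an object; the grip force is fixed at half the most. Time passes only in rows, so rows that repeat a pose let the fingers close. It gives the time, the measured TCP pose, the force, the opening and the grip force at its end, in the units of the state.
- state(): the state, without advancing time (a new reading comes with each control period).
- grab_frame(name): name is "scene" or "top" or "wrist"; returns (picture, depth): 400x640x3 uint8, red, green, blue; 400x640 float32, m along the optical axis (not along the pixel's ray), 0 where there is no reading.
- camera_params(name): a dict with "fovy" (degrees; the focal length in pixels is half the picture's height over the tangent of half this angle, whatever the lens; pixels are square), "cx", "cy" (the principal point, pixels), "rvec" (rotation vector, rad) and "tvec" (3), from world to camera coordinates, as OpenCV has them; the wrist camera has in their place "hand_eye" (4x4, takes a point from camera to tool coordinates, whose origin is the TCP and whose axes are the flange's). Camera axes: x right, y down, z forward; pixel columns grow to the right and rows downward; lengths in m; the calibration is good to about 2 mm. The wrist camera is an equidistant fisheye: a pixel r from the principal point sees the ray r / f radians off the axis. A picture is of the moment at which its call begins: read the wrist's pose just before it. camera_params takes no time and is no camera call.
- job_done(): hands the job in; it is judged then, once.
The state is a dict: "time": time; "joint_pos": joint angles; "joint_vel": joint speeds; "joint_efforts": joint torques, N m; "tool_pos": TCP position; "tool_rot": TCP orientation; "contact_force": force on the tool from outside, world axes, zero at the start; "ft_torque": the same for the moment, N m; "gripper_width": opening from 0.0 (shut) to 1.0 (fully open); "grasp_force": force on a finger pad.
Only numpy, scipy, OpenCV 4.12 (cv2) and the standard library are available. Lean on these libraries where they do the work, as an engineer would, in place of code of your own. Each camera call takes 0.05 s, during which the arm holds its last target. There are 200 camera calls.

TASK

Pack the handle-fitting kit into the divided caddy, each thing flat on the floor of its own bay: the thick file handle in the longest bay, the blade dispenser in the second longest, the block with two nails (nails up) in the nearly square third bay, and the brass ferrule, standing on its end, in the smallest. Leave the thin file handle and the plain batten where they lie.

Things in the scene. Friction and masses are not known exactly. Their poses are not given: they have to be found in the camera images.
- caddy: Fixed shallow caddy, pale plywood, 171 (x) x 217 (y) mm, turned any way. Origin: centre of underside. Floor top 5 mm up, walls 22 high, dividers 5 thick, tops at 16. Bays, clear x by y and centre (x, y) in its frame, mm: LONGEST 76 x 148 at (-40.5, -28.5); SMALLEST 76 x 52, in line with it, at (-40.5, 76.5); SECOND LONGEST 76 x 115 at (40.5, -45); THIRD, nearly square, 76 x 85 at (40.5, 60).
- thick_handle: Loose wooden file handle, pale, the thicker and shorter of the two: 29 wide (x) x 130 long (y) x 29 mm high, about 0.05 kg, lying; it does not roll. To be packed. Origin: centre of its underside.
- ferrule: Brass ferrule, a plain open ring like a short tube standing on its end, 32 mm outside, 25 mm bore, 24 mm high, axis z, about 0.03 kg. To be packed. Grasp across the outside. Origin: centre of its underside.
- blade_case: Flat red blade dispenser, a box 31 wide (x) x 78 long (y) x 19 mm high (the solid body that can be grasped is 16 mm high), about 0.05 kg. To be packed. Origin: centre of its underside.
- nail_block: small grey-brown wooden jig block with two upright nails in its top: block 30 wide (x) x 55 long (y) x 18 mm high, nail tips at 38 mm, about 0.03 kg. To be packed. Grasp the block across x. Origin: centre of its underside.
- thin_handle: Look-alike, stays: the thinner, longer file handle, reddish wood, 25 (x) x 140 (y) x 25 mm, lying. Origin: centre of its underside.
- plain_batten: Look-alike, stays: plain flat wooden offcut without nails, 70 (x) x 30 (y) x 12 mm. Origin: centre of its underside.
Things that resemble listed ones, but are neither listed nor needed, are in the scene too. What is shaped like the ferrule but white is not meant.

How it is judged:
At the end, for the whole second after the job is handed in: Each kit thing is level within 0.12 rad (the ferrule on its end), underside less than 10 mm above the caddy's underside (floor: 5 mm), under 20 mm/s, its origin inside the outline of its own bay; both look-alikes are within 30 mm of their starts (x of thick_handle in the frame of caddy between -0.0785 and -0.0025 m and y of thick_handle in the frame of caddy between -0.1025 and 0.0455 m and z of each of thick_handle, ferrule, blade_case, nail_block in the frame of caddy below 0.01 m and angle between each of thick_handle, ferrule, blade_case, nail_block's own z axis and vertical below 0.12 rad and linear speed of each of thick_handle, ferrule, blade_case, nail_block below 0.02 m/s and x of ferrule in the frame of caddy between -0.0785 and -0.0025 m and y of ferrule in the frame of caddy between 0.0505 and 0.1025 m and x of blade_case in the frame of caddy between 0.0025 and 0.0785 m and y of blade_case in the frame of caddy between -0.1025 and 0.0125 m and x of nail_block in the frame of caddy between 0.0025 and 0.0785 m and y of nail_block in the frame of caddy between 0.0175 and 0.1025 m and distance of each of thin_handle, plain_batten from where it was at the start of the episode below 0.03 m); the robot touches nothing.
It fails at once if a look-alike was moved by more than 50 mm (distance of any of thin_handle, plain_batten from where it was at the start of the episode above 0.05 m).
It also fails if it takes over 106 s, if anything falls off the work surface, if the arm or the gripper's body presses on something with over 40 N, if the wrist force passes 120 N, or if a joint passes its speed limit or range.

## Working session

There is one attempt and no reset: what is moved stays moved. The work goes in short steps, Python scripts to look and compute and a tool call to move; the robot and the scene stay as the last step left them, time stands still between calls to the robot, and variables do not carry over. Pictures are saved under pics/ and viewed, at most 14 in all, crops included, and the job is handed in when it is done.

Besides the shell and the picture viewer there is one more tool, called as a command line: name --argument value ..., lists and objects as JSON in quotes. jog_arm: Moves the arm, as the interface text tells. Its arguments: {"type":"object","properties":{"targets":{"type":"array"}},"required":["targets"]}

```bash
ls; mkdir -p pics; python3 - <<'E'
from plant import *
import cv2,numpy as np
for n in("top","scene"):
    p,d=grab_frame(n); cv2.imwrite(f"pics/{n}0.png",p[:,:,::-1]); np.savez(f"{n}0.npz",p=p,d=d); print(camera_params(n), (d>0).mean())
print(camera_params("wrist")); print(state())
E
```

```text
pics
{'fovy': 48.83568311496938, 'cx': 320.47478801700345, 'cy': 201.1027990716793, 'rvec': array([ 2.20215676, -2.1619818 ,  0.15414355]), 'tvec': array([-0.01538399,  0.48952978,  1.05814782])} 0.996
{'fovy': 57.48298418036871, 'cx': 320.04422706708937, 'cy': 203.78560697091768, 'rvec': array([ 0.88177047, -2.57377735,  1.0235707 ]), 'tvec': array([0.40884907, 0.22404496, 0.80524441])} 0.99615234375
{'fovy': 65.70646984690485, 'cx': 318.3354858379316, 'cy': 198.73338443883546, 'hand_eye': array([[ 2.75833523e-04, -9.44891232e-01, -3.27384306e-01,
         8.41789087e-02],
       [ 9.99999947e-01,  2.04417917e-04,  2.52549707e-04,
        -6.21541396e-04],
       [-1.71708786e-04, -3.27384359e-01,  9.44891238e-01,
        -1.42325746e-01],
       [ 0.00000000e+00,  0.00000000e+00,  0.00000000e+00,
         1.00000000e+00]])}
{'time': 0.1, 'joint_pos': array([-1.39896591e+00,  5.32935035e-02,  1.61416665e+00, -5.70573086e-06,
        1.47600357e+00, -1.18998666e-01]), 'joint_vel': array([-5.28485516e-05, -9.72670824e-04, -4.30463227e-03, -1.44919855e-03,
       -1.10094609e-03,  9.68651225e-04]), 'joint_efforts': array([-6.41683570e-06, -3.94905925e+01, -3.71363783e+01, -9.68562676e-05,
        3.93556460e-03,  1.51488268e-05]), 'tool_pos': array([ 0.17911832, -0.59818963,  0.23017836]), 'tool_rot': array([-9.35133534e-04,  9.89445450e-01,  1.44902815e-01, -2.75489133e-05]), 'contact_force': array([ 0.24136888,  0.01473898, -0.48355685]), 'ft_torque': array([-0.01595725,  0.02074669, -0.03963907]), 'grasp_force': 0.0, 'gripper_width': 1.0008929748136053}
```

View pics/top0.png

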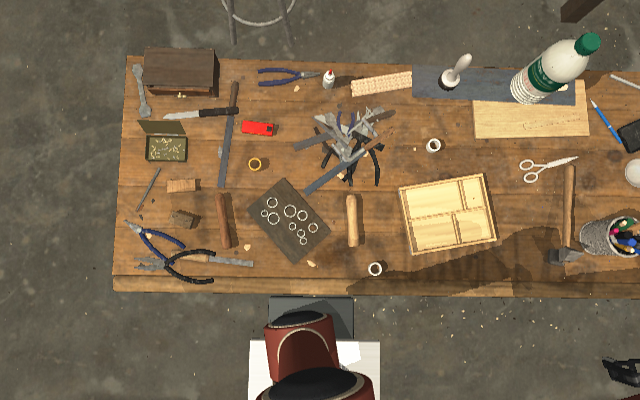

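View pics/scene0.png

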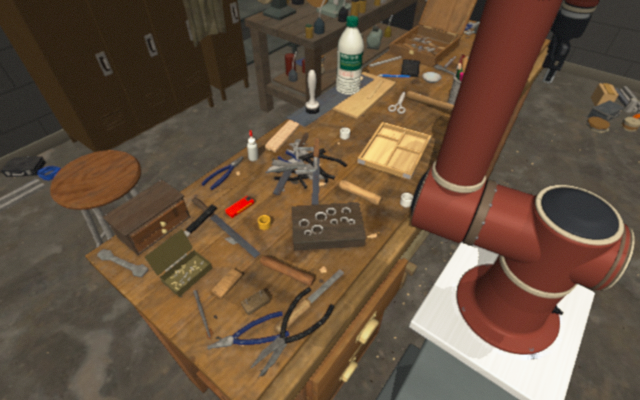

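The top view shows these candidates:
- **Thick handle:** pale handle at (352,220). The lookalikes are the reddish thin handle (223,220) and a rod at (569,205).
- **Ferrule:** brass ring at (255,164). The white rings (433,145) and (375,268) and the rings on the dark plate around (290,212) are not it.
- **Blade case:** red box at (258,128).
- **Nail block:** (183,218). The plain batten is at (183,186).
- **Caddy:** (448,213).

I'll check these in one close crop and measure.

```bash
cat > h.py <<'E'
import cv2,numpy as np
from scipy.spatial.transform import Rotation as R
from plant import *
def K(c,h=400):
    f=h/2/np.tan(np.radians(c["fovy"]/2)); return f,c["cx"],c["cy"]
def pts(name,d):
    c=camera_params(name); f,cx,cy=K(c); v,u=np.mgrid[:400,:640]
    P=np.stack([(u-cx)/f*d,(v-cy)/f*d,d],-1)
    Rm=cv2.Rodrigues(c["rvec"])[0]
    return (P-c["tvec"])@Rm
def onplane(name,uv,z):
    c=camera_params(name); f,cx,cy=K(c); Rm=cv2.Rodrigues(c["rvec"])[0]
    uv=np.atleast_2d(uv).astype(float); r=np.c_[(uv[:,0]-cx)/f,(uv[:,1]-cy)/f,np.ones(len(uv))]@Rm
    o=-Rm.T@c["tvec"]; return o+r*((z-o[2])/r[:,2])[:,None]
E
python3 - <<'E'
from h import *
z=np.load("top0.npz");p,d=z["p"],z["d"]; W=pts("top",d)
cv2.imwrite("pics/crop1.png",cv2.resize(p[110:260,125:325,::-1],None,fx=4,fy=4,interpolation=cv2.INTER_CUBIC))
hsv=cv2.cvtColor(p,cv2.COLOR_RGB2HSV)
print("table z",[W[v,u].round(4) for u,v in((200,260),(380,190),(400,120),(520,220))])
def blob(name,x0,y0,x1,y1,zlo,zhi,ztop):
    m=np.zeros((400,640),np.uint8); s=W[y0:y1,x0:x1,2]; m[y0:y1,x0:x1]=(s>zlo)&(s<zhi)
    n,l,st,ce=cv2.connectedComponentsWithStats(m); i=1+st[1:,4].argmax(); ys,xs=np.nonzero(l==i)
    q=onplane("top",np.c_[xs,ys],ztop)[:,:2]; r=cv2.minAreaRect((q*1000).astype(np.float32)); 
    print(name,st[i],"z med/max",np.median(W[ys,xs,2]).round(4),W[ys,xs,2].max().round(4),"mean",q.mean(0).round(4),"rect",np.round(r[0],1),np.round(r[1],1),round(r[2],1), "box",cv2.boxPoints(r).round(0).tolist())
blob("thick",338,185,368,255,.008,.05,.018)
blob("thin",208,185,236,255,.008,.05,.016)
blob("ferr",242,150,268,178,.008,.05,.024)
blob("blade",238,116,280,142,.006,.05,.017)
blob("nail",165,205,202,232,.007,.05,.018)
blob("batten",162,174,203,196,.005,.05,.012)
blob("caddy",392,165,505,262,.003,.05,.022)
E
```

```text
table z [array([0.3413, 0.2821, 0.0221]), array([ 0.5235, -0.1575,  0.0038]), array([ 7.082e-01, -2.099e-01, -6.000e-04]), array([ 0.4543, -0.5163,  0.002 ])]
thick [346 195  14  52 562] z med/max 0.0252 0.0325 mean [ 0.4433 -0.0863] rect [444.2 -86.3] [127.3  28. ] 3.7 box [[380.0, -76.0], [382.0, -104.0], [509.0, -96.0], [507.0, -68.0]]
thin [215 193  17  57 538] z med/max 0.0216 0.029 mean [0.4359 0.2321] rect [437.6 232.2] [138.7  25. ] 10.8 box [[367.0, 232.0], [372.0, 207.0], [508.0, 233.0], [503.0, 257.0]]
ferr [249 158  13  14  82] z med/max 0.0221 0.0287 mean [0.5774 0.1578] rect [577.9 157.3] [32.7 29.6] 1.8 box [[561.0, 172.0], [562.0, 142.0], [595.0, 143.0], [594.0, 173.0]]
blade [241 121  33  16 378] z med/max 0.0153 0.0216 mean [0.6718 0.1558] rect [671.7 156. ] [78.3 31.6] 84.2 box [[652.0, 119.0], [683.0, 116.0], [691.0, 193.0], [660.0, 197.0]]
nail [168 211  26  19 291] z med/max 0.0176 0.0362 mean [0.4374 0.3335] rect [437.7 333.3] [57.2 29.8] 72.6 box [[415.0, 310.0], [443.0, 302.0], [460.0, 356.0], [432.0, 365.0]]
batten [167 179  29  14 361] z med/max 0.012 0.0169 mean [0.5226 0.3395] rect [523.2 339.4] [32.5 69.3] 1.3 box [[506.0, 374.0], [508.0, 304.0], [540.0, 305.0], [539.0, 374.0]]
caddy [ 398  172   99   85 5137] z med/max 0.0062 0.028 mean [ 0.4641 -0.3214] rect [ 466.7 -321.2] [178.9 224.7] 10.6 box [[358.0, -227.0], [399.0, -448.0], [575.0, -415.0], [534.0, -194.0]]
```

View pics/crop1.png

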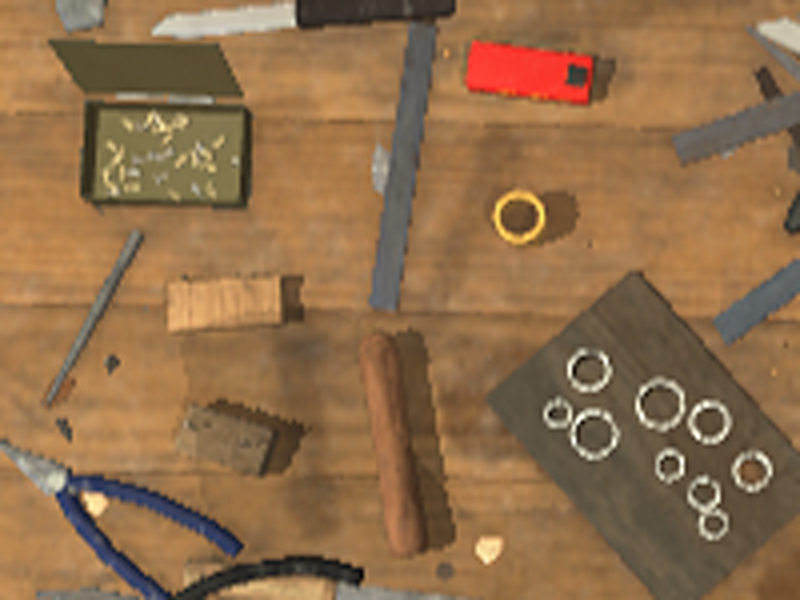

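Sizes and heights agree with the descriptions. In the crop, the block at (228,440) shows two nails, the batten at (225,302) has none, the brass ring is at (520,217) and the red case at (530,72). Pliers lie close below the block, so I'll open only part way there. Next, a planner that gives moves in jog units.

```bash
cat > go.py <<'E'
import sys
from h import *
def show(x,y,z,phi):
    s=state(); w,a,b,c=s["tool_rot"]; T=R.from_quat([a,b,c,w]); f=np.radians(phi)
    G=R.from_matrix(np.array([[np.cos(f),np.sin(f),0],[np.sin(f),-np.cos(f),0],[0,0,-1]]))
    sh=T.inv().apply(np.array([x,y,z])-s["tool_pos"])/.025
    print("t",round(s["time"],2),"shift",sh.round(2),"turn",(np.degrees((T.inv()*G).as_rotvec())/8).round(2))
if __name__=="__main__":
    a=list(map(float,sys.argv[1:]))
    for i in range(0,len(a),4): show(*a[i:i+4])
E
python3 go.py .443 -.086 .10 3.6  .443 -.086 .005 3.6
python3 - <<'E'
from h import *
z=np.load("top0.npz");p,d=z["p"],z["d"]; W=pts("top",d)
# caddy bay check: floor blobs (z<.011) within the caddy outline
m=((W[...,2]<.011)).astype(np.uint8); box=np.zeros_like(m); 
C=np.array([.4667,-.3212]);th=np.radians(190.6);Rm=np.array([[np.cos(th),-np.sin(th)],[np.sin(th),np.cos(th)]])
L=(W[...,:2]-C)@Rm
ins=(abs(L[...,0])<.0855)&(abs(L[...,1])<.1085)
for n,(x,y,hx,hy) in dict(long=(-40.5,-28.5,38,74),small=(-40.5,76.5,38,26),second=(40.5,-45,38,57.5),third=(40.5,60,38,42.5)).items():
    k=ins&(abs(L[...,0]*1000-x)<hx-8)&(abs(L[...,1]*1000-y)<hy-8); e=Rm@np.array([x,y])/1000+C
    print(n,"world",e.round(4),"floor z med",np.median(W[k][:,2]).round(4),"p90",np.percentile(W[k][:,2],90).round(4))
w=ins&(W[...,2]>.012); print("mid divider x", [round(np.median(L[w&(abs(L[...,0])<.012)&(abs(L[...,1]-yy)<.02)][:,0])*1000,1) for yy in(-.06,0.045)])
print("cross y long", np.median(L[w&(abs(L[...,1]-.048)<.012)&(abs(L[...,0]+.04)<.025)][:,1])*1000,"second",np.median(L[w&(abs(L[...,1]-.015)<.012)&(abs(L[...,0]-.04)<.025)][:,1])*1000)
E
```

```text
t 0.1 shift [ 15.99 -16.59   5.24] turn [-0.01 -0.    1.63]
t 0.1 shift [ 15.98 -16.58   9.04] turn [-0.01 -0.    1.63]
long world [ 0.5013 -0.2857] floor z med 0.0047 p90 0.0074
small world [ 0.5206 -0.3889] floor z med 0.0049 p90 0.0073
second world [ 0.4186 -0.2844] floor z med 0.0048 p90 0.0074
third world [ 0.4379 -0.3876] floor z med 0.0048 p90 0.0074
mid divider x [np.float64(2.6), np.float64(1.4)]
cross y long 49.65425292981066 second 16.72388323640222
```

jog_arm --targets '[[[16,-16.6,3],[0,0,1.6],55],[[16,-16.6,3],[0,0,1.6],55],[[16,-16.6,3],[0,0,1.6],55],[[16,-16.6,3],[0,0,1.6],55],[[16,-16.6,3],[0,0,1.6],55],[[16,-16.6,4],[0,0,1.6],55],[[16,-16.6,4],[0,0,1.6],55],[[16,-16.6,4],[0,0,1.6],55]]'

```text
time: 1.1
tool_pos: [0.4055, -0.1588, 0.1494]
tool_rot: [0.0, 0.999, 0.034, 0.0]
contact_force: [0.4, -0.3, 0.6]
gripper_width: 0.554
grasp_force: 0.0
```

```bash
python3 go.py .443 -.086 .10 3.6  .443 -.086 .005 3.6
```

```text
t 1.1 shift [ 1.69 -2.8   1.98] turn [ 0.   -0.    0.03]
t 1.1 shift [ 1.69 -2.81  5.78] turn [ 0.   -0.    0.03]
```

jog_arm --targets '[[[1.7,-2.8,1],[0,0,0],55],[[1.7,-2.8,2],[0,0,0],55],[[1.7,-2.8,2],[0,0,0],55],[[1.7,-2.8,2],[0,0,0],55]]'

```text
time: 1.6
tool_pos: [0.4428, -0.0887, 0.1006]
tool_rot: [0.0, 0.999, 0.033, 0.0]
contact_force: [0.1, 0.7, 0.5]
gripper_width: 0.55
grasp_force: 0.0
```

```bash
cat > wr.py <<'E'
from h import *
def wrist(fn):
    s=state(); p,d=grab_frame("wrist"); cv2.imwrite(f"pics/{fn}.png",p[:,:,::-1])
    c=camera_params("wrist"); f,cx,cy=K(c); v,u=np.mgrid[:400,:640]; X,Y=u-cx,v-cy; r=np.hypot(X,Y)+1e-9; t=r/f
    P=np.stack([X/r*np.tan(t)*d,Y/r*np.tan(t)*d,d,np.ones_like(d)],-1)
    a=s["tool_rot"]; T=R.from_quat([*a[1:],a[0]]).as_matrix()
    W=(P@c["hand_eye"].T)[...,:3]@T.T+s["tool_pos"]; W[d<=0]=np.nan
    return p,W
def rect(W,k):
    q=(W[k][:,:2]*1000).astype(np.float32); r=cv2.minAreaRect(q); print(len(q),"med",np.median(q,0).round(1),"rect",np.round(r[0],1),np.round(r[1],1),round(r[2],1),"z",np.percentile(W[k][:,2],[50,95]).round(4))
E
python3 - <<'E'
from wr import *
p,W=wrist("w1"); k=(abs(W[...,0]-.443)<.09)&(abs(W[...,1]+.086)<.03)&(W[...,2]>.012)&(W[...,2]<.04); rect(W,k)
E
python3 go.py .443 -.086 .005 3.6
```

```text
5447 med [455.4 -85.4] rect [457.2 -85.1] [152.2  28.9] 3.4 z [0.0259 0.0286]
t 1.65 shift [-0.01 -0.13  3.85] turn [ 0.01 -0.01  0.02]
```

View pics/w1.png

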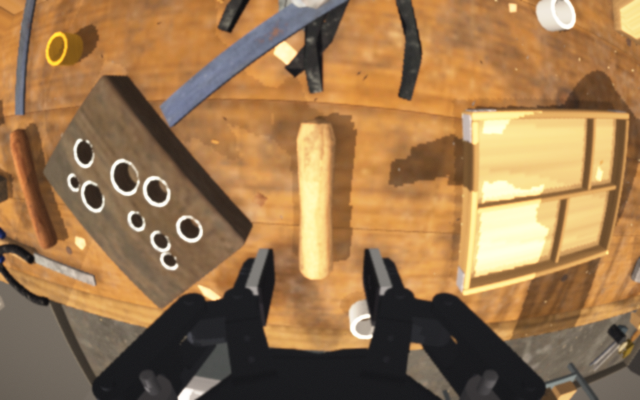

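The wrist view shows the pale handle at (315,200), between the open fingers at (258,275) and (378,275). Its position agrees with the top view to within 1 mm. Descending to grasp.

jog_arm --targets '[[[0,-0.13,1.9],[0,0,0],55],[[0,-0.13,3.3],[0,0,0],55],[[0,-0.13,3.8],[0,0,0],55],[[0,-0.13,3.8],[0,0,0],0],[[0,-0.13,3.8],[0,0,0],0],[[0,-0.13,3.8],[0,0,0],0],[[0,-0.13,3.8],[0,0,0],0],[[0,-0.13,3.8],[0,0,0],0]]'

```text
time: 2.65
tool_pos: [0.4433, -0.085, 0.0059]
tool_rot: [0.0, 0.999, 0.034, 0.001]
contact_force: [-1.4, 0.4, 3.2]
gripper_width: 0.325
grasp_force: 61.7
```

```bash
python3 go.py .443 -.086 .08 3.6 .4996 -.2877 .09 100.6 .4996 -.2877 .012 100.6
```

```text
t 2.65 shift [-0.01  0.04 -2.96] turn [ 0.   -0.01  0.03]
t 2.65 shift [ 1.7   8.24 -3.36] turn [ 1.000e-02 -0.000e+00 -1.209e+01]
t 2.65 shift [ 1.7   8.24 -0.24] turn [ 1.000e-02 -0.000e+00 -1.209e+01]
```

jog_arm --targets '[[[0,0,-2],[0,0,0],0],[[0,0,-3.4],[0,0,-1],0],[[1.7,8.2,-3.4],[0,0,-12.1],0],[[1.7,8.2,-3.4],[0,0,-12.1],0],[[1.7,8.2,-3.4],[0,0,-12.1],0],[[1.7,8.2,-3.4],[0,0,-12.1],0],[[1.7,8.2,-3.4],[0,0,-12.1],0],[[1.7,8.2,-3.4],[0,0,-12.1],0]]'

```text
time: 3.65
tool_pos: [0.4986, -0.2868, 0.0895]
tool_rot: [-0.0, 0.789, 0.614, -0.0]
contact_force: [0.1, -0.3, -1.1]
gripper_width: 0.323
grasp_force: 61.1
```

```bash
python3 go.py .4996 -.2877 .09 100.6 .4996 -.2877 .012 100.6
```

```text
t 3.65 shift [-0.02  0.05 -0.02] turn [-0.01 -0.   -3.1 ]
t 3.65 shift [-0.03  0.05  3.1 ] turn [-0.01 -0.   -3.1 ]
```

jog_arm --targets '[[[0,0.05,0],[0,0,-1.3],0],[[0,0.05,0],[0,0,-2.6],0],[[0,0.05,0],[0,0,-3.1],0],[[0,0.05,0],[0,0,-3.1],0]]'

```text
time: 4.15
tool_pos: [0.4999, -0.2866, 0.0897]
tool_rot: [-0.0, 0.641, 0.767, -0.0]
contact_force: [0.3, 0.2, -0.6]
gripper_width: 0.325
grasp_force: 61.1
```

```bash
python3 - <<'E'
from wr import *
p,W=wrist("w2")
E
python3 go.py .4996 -.2877 .0115 100.6
```

```text
t 4.2 shift [-0.04 -0.02  3.13] turn [-0.   -0.   -0.05]
```

View pics/w2.png

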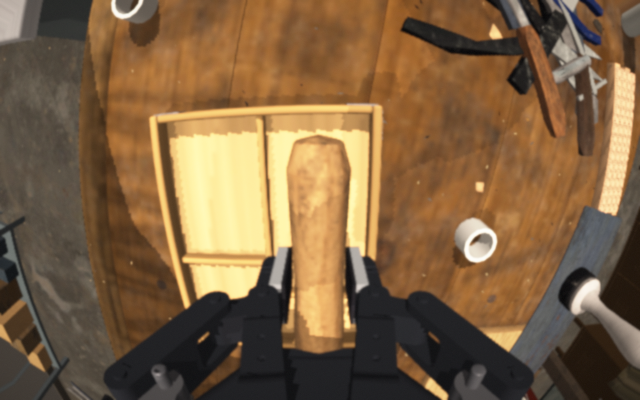

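The handle (318,240) is centred over the longest bay, between the divider at (265,180) and the wall at (378,180). Lowering and releasing.

jog_arm --targets '[[[0,0,1.5],[0,0,0],0],[[0,0,2.6],[0,0,0],0],[[0,0,3.05],[0,0,0],0],[[0,0,3.1],[0,0,0],0],[[0,0,3.1],[0,0,0],42],[[0,0,3.1],[0,0,0],42],[[0,0,2],[0,0,0],44],[[0,0,0],[0,0,0],50]]'

```text
time: 5.2
tool_pos: [0.4986, -0.2857, 0.0892]
tool_rot: [-0.002, 0.641, 0.768, -0.0]
contact_force: [0.6, -0.3, 0.2]
gripper_width: 0.504
grasp_force: 0.0
```

```bash
python3 go.py .578 .1575 .10 60 .578 .1575 .006 60
```

```text
t 5.2 shift [16.88  6.29 -0.4 ] turn [-0.03 -0.01  5.04]
t 5.2 shift [16.87  6.3   3.36] turn [-0.03 -0.01  5.04]
```

```bash
python3 go.py .578 .1575 .18 100.6; python3 - <<'E'
from h import *
W=pts("top",np.load("top0.npz")["d"]); k=(W[...,0]>.35)&(W[...,0]<.75)&(abs(W[...,1]+.02)<.2); print(np.nanmax(W[k][:,2]))
E
```

```text
t 5.2 shift [16.89  6.28 -3.6 ] turn [-0.02 -0.02 -0.04]
1.1041894062669646
```

jog_arm --targets '[[[1,0,-2.4],[0,0,0],50],[[16.9,6.3,-3.6],[0,0,0],55],[[16.9,6.3,-3.6],[0,0,0],55],[[16.9,6.3,-3.6],[0,0,0],55],[[16.9,6.3,-3.6],[0,0,0],55],[[16.9,6.3,-3.6],[0,0,0],55],[[16.9,6.3,-3.6],[0,0,0],55],[[16.9,6.3,-3.6],[0,0,0],55]]'

```text
time: 6.2
tool_pos: [0.5798, 0.1595, 0.1814]
tool_rot: [0.001, 0.64, 0.768, 0.001]
contact_force: [0.9, -1.0, -0.3]
gripper_width: 0.549
grasp_force: 0.0
```

```bash
python3 go.py .578 .1575 .10 100.6
```

```text
t 6.2 shift [-0.06 -0.09  3.25] turn [ 0.01  0.   -0.03]
```

jog_arm --targets '[[[0,0,2],[0,0,0],55],[[0,0,3.2],[0,0,0],55],[[0,0,3.2],[0,0,0],55]]'

```text
time: 6.58
tool_pos: [0.5772, 0.157, 0.0974]
tool_rot: [-0.002, 0.641, 0.768, -0.002]
contact_force: [0.1, 0.3, -0.3]
gripper_width: 0.549
grasp_force: 0.0
```

```bash
python3 - <<'E'
from wr import *
p,W=wrist("w3"); hsv=cv2.cvtColor(p,cv2.COLOR_RGB2HSV)
k=(np.hypot(W[...,0]-.578,W[...,1]-.158)<.03)&(W[...,2]>.018)&(W[...,2]<.03); rect(W,k)
q=W[k][:,:2]; A=np.c_[2*q,np.ones(len(q))]; s=np.linalg.lstsq(A,(q**2).sum(1),rcond=None)[0]; print("circle",s[:2].round(4),np.sqrt(s[2]+s[:2]@s[:2]).round(4))
E
python3 go.py .578 .1575 .006 100.6
```

```text
646 med [579.1 159.7] rect [578.9 159.7] [30.2 31.8] 9.0 z [0.0234 0.0245]
circle [0.5787 0.1603] 0.014
t 6.62 shift [ 0.02 -0.03  3.75] turn [-0.01 -0.   -0.04]
```

View pics/w3.png

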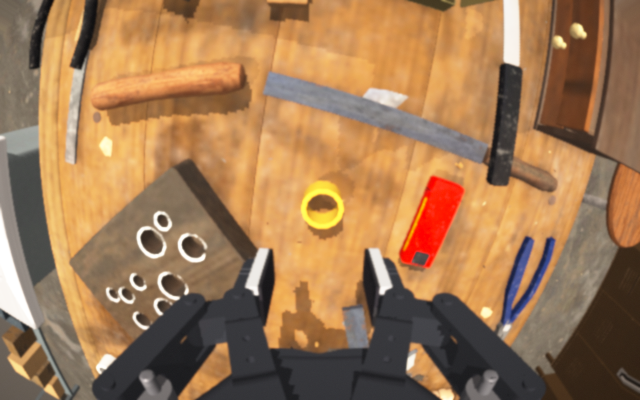

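The brass ferrule is at (322,205), between the fingers, and its fitted top height is 24 mm. Descending.

jog_arm --targets '[[[0.06,0,1.9],[0,0,0],55],[[0.06,0,3.3],[0,0,0],55],[[0.06,0,3.7],[0,0,0],55],[[0.06,0,3.7],[0,0,0],0],[[0.06,0,3.7],[0,0,0],0],[[0.06,0,3.7],[0,0,0],0],[[0.06,0,3.7],[0,0,0],0],[[0.06,0,3.7],[0,0,0],0]]'

```text
time: 7.62
tool_pos: [0.5805, 0.1587, 0.0093]
tool_rot: [0.001, 0.641, 0.768, 0.001]
contact_force: [-1.1, -0.1, 5.7]
gripper_width: 0.338
grasp_force: 60.5
```

```bash
python3 go.py .519 -.391 .18 100.6
```

```text
t 7.62 shift [-21.2   -6.33  -6.84] turn [ 0.02  0.   -0.04]
```

jog_arm --targets '[[[0,0,-1],[0,0,0],0],[[0,0,-2],[0,0,0],0],[[0,0,-2],[0,0,0],0]]'

```text
time: 8.0
tool_pos: [0.5809, 0.1589, 0.0598]
tool_rot: [0.002, 0.641, 0.768, 0.002]
contact_force: [-0.1, 0.0, 0.2]
gripper_width: 0.338
grasp_force: 59.9
```

```bash
python3 - <<'E'
from wr import *
p,W=wrist("w4"); cv2.imwrite("pics/w4c.png",cv2.resize(p[200:400,170:470,::-1],None,fx=2.6,fy=2.6,interpolation=cv2.INTER_CUBIC))
E
python3 go.py .519 -.391 .18 100.6
```

```text
t 8.05 shift [-21.2   -6.31  -4.89] turn [ 0.01  0.   -0.04]
```

View pics/w4c.png

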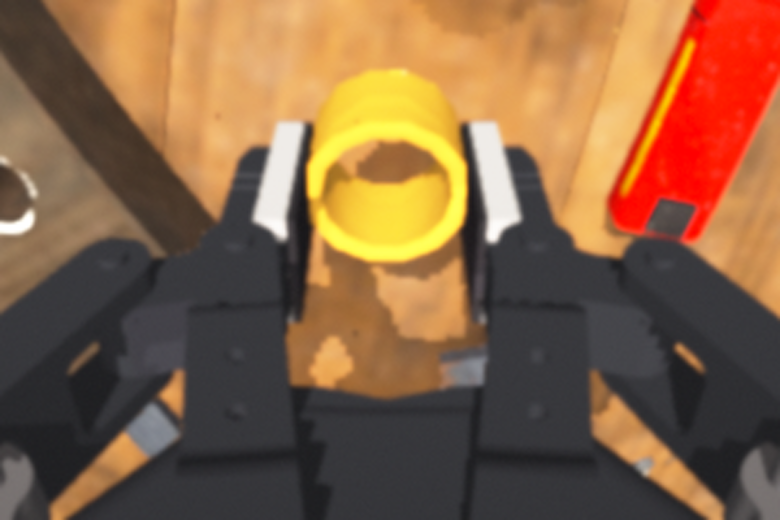

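The ferrule is held upright and centred between the pads. Carrying it over at height.

jog_arm --targets '[[[0,0,-2.4],[0,0,0],0],[[-21.2,-6.3,-4.9],[0,0,0],0],[[-21.2,-6.3,-4.9],[0,0,0],0],[[-21.2,-6.3,-4.9],[0,0,0],0],[[-21.2,-6.3,-4.9],[0,0,0],0],[[-21.2,-6.3,-4.9],[0,0,0],0],[[-21.2,-6.3,-4.9],[0,0,0],0],[[-21.2,-6.3,-4.9],[0,0,0],0]]'

```text
time: 9.05
tool_pos: [0.5306, -0.275, 0.1648]
tool_rot: [-0.001, 0.641, 0.768, -0.0]
contact_force: [0.1, 0.2, -0.0]
gripper_width: 0.341
grasp_force: 59.9
```

```bash
python3 go.py .519 -.391 .08 100.6
```

```text
t 9.05 shift [-4.49 -1.28  3.38] turn [-0.01 -0.02 -0.04]
```

jog_arm --targets '[[[-4.5,-1.3,1.5],[0,0,0],0],[[-4.5,-1.3,2.5],[0,0,0],0],[[-4.5,-1.3,3.4],[0,0,0],0],[[-4.5,-1.3,3.4],[0,0,0],0],[[-4.5,-1.3,3.4],[0,0,0],0]]'

```text
time: 9.68
tool_pos: [0.5202, -0.3895, 0.0817]
tool_rot: [-0.0, 0.641, 0.768, 0.0]
contact_force: [0.3, 0.4, 0.5]
gripper_width: 0.34
grasp_force: 59.8
```

```bash
python3 go.py .519 -.391 .015 100.6;python3 go.py .519 -.391 .015 100.6
```

```text
t 9.68 shift [-0.05 -0.06  2.67] turn [-0.   -0.   -0.03]
t 9.68 shift [-0.05 -0.06  2.67] turn [-0.   -0.   -0.03]
```

jog_arm --targets '[[[-0.05,-0.05,1.3],[0,0,0],0],[[-0.05,-0.05,2.2],[0,0,0],0],[[-0.05,-0.05,2.5],[0,0,0],0],[[-0.05,-0.05,2.65],[0,0,0],0],[[-0.05,-0.05,2.65],[0,0,0],0]]'

```text
time: 10.3
tool_pos: [0.5194, -0.3918, 0.0161]
tool_rot: [0.001, 0.641, 0.768, -0.0]
contact_force: [-0.7, -0.3, 0.1]
gripper_width: 0.331
grasp_force: 59.8
```

jog_arm --targets '[[[0,0,0.06],[0,0,0],0],[[0,0,0.1],[0,0,0],0]]'

```text
time: 10.55
tool_pos: [0.5195, -0.392, 0.0143]
tool_rot: [0.001, 0.641, 0.768, -0.0]
contact_force: [-2.5, 1.1, 7.8]
gripper_width: 0.34
grasp_force: 60.7
```

Contact with the floor. Release and rise.

jog_arm --targets '[[[0,0,0],[0,0,0],43],[[0,0,0],[0,0,0],43],[[0,0,0],[0,0,0],43],[[0,0,-1],[0,0,0],43],[[0,0,-3],[0,0,0],50],[[0,0,-5],[0,0,0],55],[[0,0,-6.6],[0,0,0],55],[[0,0,-6.6],[0,0,0],55]]'

```text
time: 11.55
tool_pos: [0.521, -0.3934, 0.1835]
tool_rot: [0.005, 0.641, 0.768, -0.0]
contact_force: [0.4, 0.1, -0.4]
gripper_width: 0.549
grasp_force: 0.0
```

```bash
python3 go.py .672 .156 .18 84.2
```

```text
t 11.55 shift [20.54  9.87  0.04] turn [0.05 0.05 2.01]
```

jog_arm --targets '[[[20.5,9.9,0],[0,0,2],60],[[20.5,9.9,0],[0,0,2],60],[[20.5,9.9,0],[0,0,2],60],[[20.5,9.9,0],[0,0,2],60],[[20.5,9.9,0],[0,0,2],60],[[20.5,9.9,0],[0,0,2],60],[[20.5,9.9,0],[0,0,2],60],[[20.5,9.9,0],[0,0,2],60]]'

```text
time: 12.55
tool_pos: [0.6519, 0.092, 0.1762]
tool_rot: [-0.001, 0.741, 0.671, -0.001]
contact_force: [0.7, -0.9, -0.7]
gripper_width: 0.603
grasp_force: 0.0
```

```bash
python3 go.py .672 .156 .10 84.2
```

```text
t 12.55 shift [2.63 0.55 3.05] turn [-0.01  0.    0.01]
```

jog_arm --targets '[[[2.6,0.55,1],[0,0,0],60],[[2.6,0.55,3],[0,0,0],60],[[2.6,0.55,3],[0,0,0],60],[[2.6,0.55,3],[0,0,0],60],[[2.6,0.55,3],[0,0,0],60]]'

```text
time: 13.18
tool_pos: [0.674, 0.1525, 0.1059]
tool_rot: [0.001, 0.742, 0.671, 0.002]
contact_force: [-0.2, 0.6, -0.5]
gripper_width: 0.602
grasp_force: 0.0
```

```bash
python3 - <<'E'
from wr import *
p,W=wrist("w5"); k=(np.hypot(W[...,0]-.672,W[...,1]-.156)<.055)&(W[...,2]>.011)&(W[...,2]<.03)&(p[...,0]>150)&(p[...,1]<70); rect(W,k)
E
python3 go.py .672 .156 .004 84.2
```

```text
3098 med [675.  163.1] rect [674.  157.7] [78.4 29.5] 84.1 z [0.0156 0.0168]
t 13.22 shift [ 0.12 -0.11  4.08] turn [ 0.03 -0.01  0.  ]
```

View pics/w5.png

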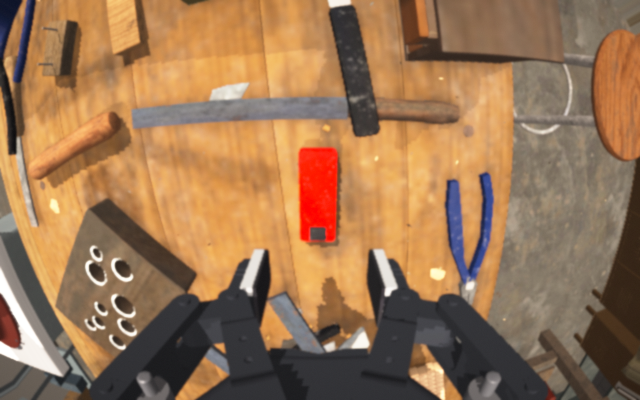

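The red case (319,195) lies parallel to the pads and centred between the fingers at (258,275) and (380,275). Measured size 78x30 mm, height 16 mm.

jog_arm --targets '[[[0.16,-0.05,2],[0,0,0],60],[[0.16,-0.05,3.4],[0,0,0],60],[[0.16,-0.05,3.9],[0,0,0],60],[[0.16,-0.05,3.9],[0,0,0],60]]'

```text
time: 13.72
tool_pos: [0.672, 0.1571, 0.006]
tool_rot: [0.0, 0.742, 0.671, 0.0]
contact_force: [0.5, 0.2, 0.6]
gripper_width: 0.6
grasp_force: 0.0
```

jog_arm --targets '[[[0,0,0.08],[0,0,0],0],[[0,0,0.08],[0,0,0],0],[[0,0,0.08],[0,0,0],0],[[0,0,0.08],[0,0,0],0],[[0,0,0.08],[0,0,0],0]]'

```text
time: 14.35
tool_pos: [0.6737, 0.1577, 0.0063]
tool_rot: [0.001, 0.741, 0.671, 0.002]
contact_force: [0.3, -0.5, 6.5]
gripper_width: 0.343
grasp_force: 62.2
```

```bash
python3 go.py .417 -.2864 .18 100.6
```

```text
t 14.35 shift [-18.69  -8.42  -7.  ] turn [ 0.03 -0.   -2.04]
```

jog_arm --targets '[[[0,0,-2],[0,0,0],0],[[0,0,-4.4],[0,0,0],0],[[-18.7,-8.4,-7],[0,0,-2],0],[[-18.7,-8.4,-7],[0,0,-2],0],[[-18.7,-8.4,-7],[0,0,-2],0],[[-18.7,-8.4,-7],[0,0,-2],0],[[-18.7,-8.4,-7],[0,0,-2],0],[[-18.7,-8.4,-7],[0,0,-2],0]]'

```text
time: 15.35
tool_pos: [0.4851, -0.1665, 0.1613]
tool_rot: [0.001, 0.641, 0.768, 0.0]
contact_force: [0.2, -0.4, 0.2]
gripper_width: 0.34
grasp_force: 61.5
```

```bash
python3 go.py .417 -.2864 .08 100.6
```

```text
t 15.35 shift [-4.23 -3.54  3.25] turn [ 0.01  0.01 -0.03]
```

jog_arm --targets '[[[-4.25,-3.55,0.5],[0,0,0],0],[[-4.25,-3.55,2],[0,0,0],0],[[-4.25,-3.55,3.2],[0,0,0],0],[[-4.25,-3.55,3.2],[0,0,0],0],[[-4.25,-3.55,3.2],[0,0,0],0],[[-4.25,-3.55,3.2],[0,0,0],0]]'

```text
time: 16.1
tool_pos: [0.4196, -0.2857, 0.0828]
tool_rot: [0.002, 0.64, 0.768, -0.0]
contact_force: [-0.0, 0.0, -0.7]
gripper_width: 0.346
grasp_force: 61.5
```

```bash
python3 - <<'E'
from wr import *
p,W=wrist("w6")
E
python3 go.py .417 -.2864 .014 100.6
```

```text
t 16.15 shift [-0.01 -0.11  2.74] turn [ 0.02  0.02 -0.02]
```

View pics/w6.png

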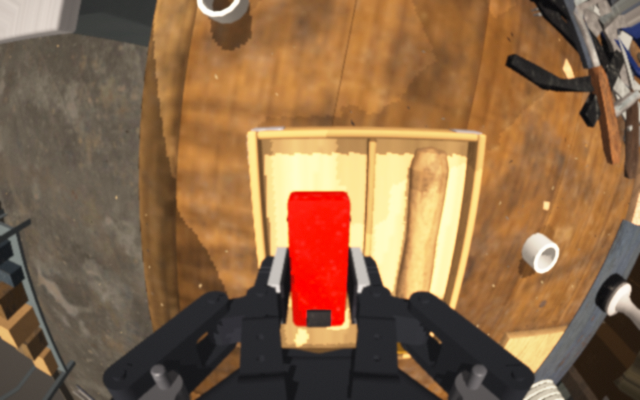

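The case (319,260) is centred over the second bay, between the wall at (262,200) and the divider at (370,200). The thick handle lies in its bay at (422,220).

jog_arm --targets '[[[0,-0.1,1.4],[0,0,0],0],[[0,-0.1,2.3],[0,0,0],0],[[0,-0.1,2.6],[0,0,0],0],[[0,-0.1,2.72],[0,0,0],0],[[0,-0.1,2.78],[0,0,0],0]]'

```text
time: 16.77
tool_pos: [0.4163, -0.2865, 0.0122]
tool_rot: [0.001, 0.641, 0.768, -0.0]
contact_force: [0.1, -0.1, -1.2]
gripper_width: 0.341
grasp_force: 61.5
```

jog_arm --targets '[[[0,0,0.05],[0,0,0],0],[[0,0,0.08],[0,0,0],0]]'

```text
time: 17.02
tool_pos: [0.4163, -0.2865, 0.0113]
tool_rot: [0.0, 0.641, 0.768, 0.0]
contact_force: [-4.7, 3.8, 13.6]
gripper_width: 0.342
grasp_force: 63.0
```

jog_arm --targets '[[[0,0,0],[0,0,0],43],[[0,0,0],[0,0,0],43],[[0,0,0],[0,0,0],43],[[0,0,-1],[0,0,0],43],[[0,0,-3],[0,0,0],50],[[0,0,-5],[0,0,0],50],[[0,0,-6.8],[0,0,0],50],[[0,0,-6.8],[0,0,0],50]]'

```text
time: 18.02
tool_pos: [0.4175, -0.2878, 0.1842]
tool_rot: [0.005, 0.641, 0.768, -0.0]
contact_force: [0.3, 0.3, 0.3]
gripper_width: 0.5
grasp_force: 0.0
```

```bash
python3 go.py .4375 .3335 .18 72.6 .4375 .3335 .11 72.6
```

```text
t 18.02 shift [2.431e+01 5.230e+00 1.000e-02] turn [0.05 0.04 3.46]
t 18.02 shift [24.33  5.22  2.81] turn [0.05 0.04 3.46]
```

jog_arm --targets '[[[24.3,5.2,0],[0,0,3.5],55],[[24.3,5.2,0],[0,0,3.5],55],[[24.3,5.2,0],[0,0,3.5],55],[[24.3,5.2,0],[0,0,3.5],55],[[24.3,5.2,0],[0,0,3.5],55],[[24.3,5.2,0],[0,0,3.5],55],[[24.3,5.2,0],[0,0,3.5],55],[[24.3,5.2,0],[0,0,3.5],55]]'

```text
time: 19.02
tool_pos: [0.4298, 0.207, 0.1777]
tool_rot: [-0.0, 0.807, 0.59, -0.001]
contact_force: [1.3, 0.4, -0.1]
gripper_width: 0.548
grasp_force: 0.0
```

```bash
python3 go.py .4375 .3335 .11 72.6
```

```text
t 19.02 shift [ 4.92 -1.24  2.7 ] turn [-0.01  0.01 -0.04]
```

jog_arm --targets '[[[4.9,-1.25,1],[0,0,0],52],[[4.9,-1.25,2.5],[0,0,0],52],[[4.9,-1.25,2.7],[0,0,0],52],[[4.9,-1.25,2.7],[0,0,0],52],[[4.9,-1.25,2.7],[0,0,0],52],[[4.9,-1.25,2.7],[0,0,0],52]]'

```text
time: 19.77
tool_pos: [0.4391, 0.3308, 0.1128]
tool_rot: [0.0, 0.808, 0.589, 0.001]
contact_force: [0.2, -0.2, -0.7]
gripper_width: 0.52
grasp_force: 0.0
```

```bash
python3 - <<'E'
from wr import *
p,W=wrist("w7"); k=(np.hypot(W[...,0]-.4375,W[...,1]-.3335)<.045)&(W[...,2]>.013)&(W[...,2]<.022); rect(W,k)
a=np.radians(72.6); L=np.stack([(W[...,0]-.4375)*np.cos(a)+(W[...,1]-.3335)*np.sin(a),(W[...,0]-.4375)*np.sin(a)-(W[...,1]-.3335)*np.cos(a)],-1)
k=(abs(L[...,0])<.03)&(L[...,1]<-.018)&(L[...,1]>-.06)&(W[...,2]>.004)
q=np.c_[L[k]*1000,W[k][:,2:]*1000]; print(len(q)); print(q[np.argsort(-q[:,1])][::max(1,len(q)//12)].round(0))
E
python3 go.py .4375 .3335 .004 72.6
```

```text
2277 med [437.7 337.5] rect [437.7 335.6] [54.8 30.4] 73.2 z [0.0178 0.0188]
13439
[[ 15. -18. 179.]
 [ 11. -21. 169.]
 [ 15. -23. 190.]
 [  9. -26. 138.]
 [ 10. -33. 160.]
 [  7. -42. 170.]
 [ 14. -45.  23.]
 [ 11. -47. 206.]
 [  9. -48. 193.]
 [ 10. -50. 174.]
 [ 11. -53. 202.]
 [ 10. -55. 216.]
 [  9. -60. 204.]]
t 19.82 shift [ 0.08 -0.1   4.35] turn [ 0.01 -0.01 -0.05]
```

View pics/w7.png

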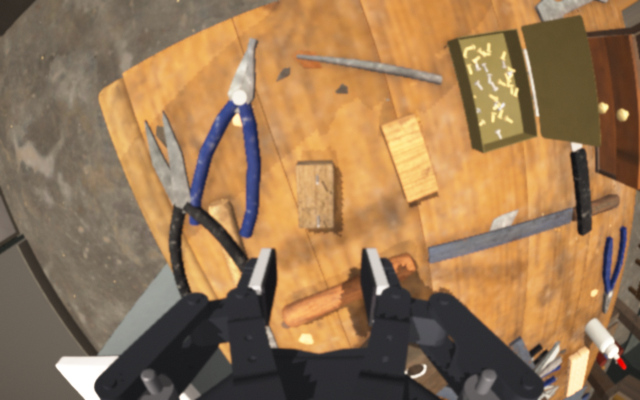

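The nail block (318,195) has its two nails up and is centred between the fingers at (262,275) and (374,275). The pliers' handle (250,200) and the batten (410,160) are clear of the half-open fingers.

jog_arm --targets '[[[0.12,-0.05,2],[0,0,0],52],[[0.12,-0.05,3.6],[0,0,0],52],[[0.12,-0.05,4.2],[0,0,0],52],[[0.12,-0.05,4.25],[0,0,0],52]]'

```text
time: 20.32
tool_pos: [0.438, 0.3342, 0.0053]
tool_rot: [-0.0, 0.808, 0.59, -0.0]
contact_force: [0.3, 0.2, 0.3]
gripper_width: 0.519
grasp_force: 0.0
```

jog_arm --targets '[[[0,0,0.03],[0,0,0],0],[[0,0,0.03],[0,0,0],0],[[0,0,0.03],[0,0,0],0],[[0,0,0.03],[0,0,0],0],[[0,0,0.03],[0,0,0],0]]'

```text
time: 20.95
tool_pos: [0.4398, 0.3355, 0.007]
tool_rot: [0.0, 0.807, 0.59, 0.002]
contact_force: [-0.2, -0.9, 7.3]
gripper_width: 0.331
grasp_force: 60.9
```

```bash
python3 go.py .4362 -.3896 .18 100.6
```

```text
t 20.95 shift [-27.66   8.7   -6.98] turn [ 0.03 -0.02 -3.54]
```

jog_arm --targets '[[[0,0,-2],[0,0,0],0],[[0,0,-4.4],[0,0,0],0],[[-27.7,8.7,-7],[0,0,-3.5],0],[[-27.7,8.7,-7],[0,0,-3.5],0],[[-27.7,8.7,-7],[0,0,-3.5],0],[[-27.7,8.7,-7],[0,0,-3.5],0],[[-27.7,8.7,-7],[0,0,-3.5],0],[[-27.7,8.7,-7],[0,0,-3.5],0]]'

```text
time: 21.95
tool_pos: [0.4364, -0.0312, 0.1481]
tool_rot: [0.001, 0.641, 0.768, 0.0]
contact_force: [1.0, -0.0, -0.2]
gripper_width: 0.33
grasp_force: 60.1
```

```bash
python3 go.py .4362 -.3896 .13 100.6
```

```text
t 21.95 shift [-14.1   -2.58   0.73] turn [ 0.01  0.   -0.03]
```

jog_arm --targets '[[[-14.1,-2.6,0.5],[0,0,0],0],[[-14.1,-2.6,0.5],[0,0,0],0],[[-14.1,-2.6,0.5],[0,0,0],0],[[-14.1,-2.6,0.5],[0,0,0],0],[[-14.1,-2.6,0.7],[0,0,0],0],[[-14.1,-2.6,0.7],[0,0,0],0],[[-14.1,-2.6,2.6],[0,0,0],0],[[-14.1,-2.6,2.6],[0,0,0],0]]'

```text
time: 22.95
tool_pos: [0.4332, -0.3855, 0.0781]
tool_rot: [-0.005, 0.641, 0.767, 0.001]
contact_force: [-0.6, 0.8, -0.1]
gripper_width: 0.338
grasp_force: 60.1
```

```bash
python3 - <<'E'
from wr import *
p,W=wrist("w8")
E
python3 go.py .4362 -.3896 .014 100.6
```

```text
t 23.0 shift [-0.15  0.05  2.66] turn [-0.02 -0.03 -0.04]
```

View pics/w8.png

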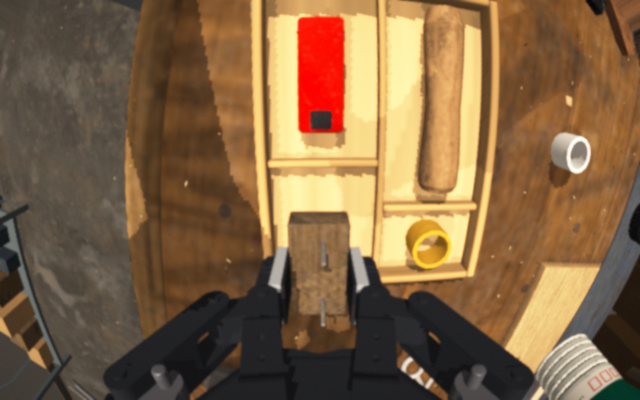

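The handle, case and ferrule (430,243, on its end) are all in their bays. The block (319,265) is over the third bay, between the wall at (270,220) and the divider at (378,220). Lowering it.

jog_arm --targets '[[[-0.1,0.1,0],[0,0,0],0],[[-0.1,0.1,1.4],[0,0,0],0],[[-0.1,0.1,2.2],[0,0,0],0],[[-0.1,0.1,2.5],[0,0,0],0],[[-0.1,0.1,2.6],[0,0,0],0],[[-0.1,0.1,2.65],[0,0,0],0]]'

```text
time: 23.75
tool_pos: [0.4392, -0.3904, 0.017]
tool_rot: [0.001, 0.641, 0.768, -0.0]
contact_force: [0.6, 0.7, -0.8]
gripper_width: 0.333
grasp_force: 60.1
```

jog_arm --targets '[[[0,-0.08,0.08],[0,0,0],0],[[0,-0.08,0.14],[0,0,0],0],[[0,-0.08,0.18],[0,0,0],0]]'

```text
time: 24.12
tool_pos: [0.4367, -0.3903, 0.012]
tool_rot: [-0.0, 0.641, 0.768, -0.0]
contact_force: [-2.4, 1.2, 5.4]
gripper_width: 0.326
grasp_force: 60.8
```

jog_arm --targets '[[[0,0,0],[0,0,0],43],[[0,0,0],[0,0,0],43],[[0,0,0],[0,0,0],43],[[0,0,-1],[0,0,0],43],[[0,0,-3],[0,0,0],50],[[-3,0,-5],[0,0,0],50],[[-4,0,-6.8],[0,0,0],50],[[-4,0,-6.8],[0,0,0],50]]'

```text
time: 25.12
tool_pos: [0.4559, -0.4923, 0.1868]
tool_rot: [0.004, 0.641, 0.767, -0.001]
contact_force: [-0.2, 0.4, -0.3]
gripper_width: 0.501
grasp_force: 0.0
```

```bash
python3 - <<'E'
from wr import *
p,W=wrist("w9"); C=np.array([.465,-.3232]);th=np.radians(190.6);Rm=np.array([[np.cos(th),-np.sin(th)],[np.sin(th),np.cos(th)]])
L=(W[...,:2]-C)@Rm*1000
for n,x,y,hx,hy,zz in(("thick +29",-40.5,-28.5,34,70,.013),("ferr +24",-40.5,76.5,34,22,.022),("blade +16/19",40.5,-45,34,53,.013),("nail +18",40.5,60,34,38,.013)):
    k=(abs(L[...,0]-x)<hx)&(abs(L[...,1]-y)<hy)&(W[...,2]>zz)&(W[...,2]<.06); r=cv2.minAreaRect(L[k].astype(np.float32)); print(n,np.round(r[0],0),np.round(r[1],0),"z",np.percentile(W[k][:,2],[5,50,95]).round(3))
E
python3 - <<'E'
from h import *
p,d=grab_frame("top"); W=pts("top",d)
for n,(x0,y0,x1,y1),zl,zt in(("thin",(208,185,236,255),.008,.016),("batten",(162,174,203,196),.005,.012)):
    s=W[y0:y1,x0:x1,2]; ys,xs=np.nonzero((s>zl)&(s<.05)); print(n,onplane("top",np.c_[xs+x0,ys+y0],zt).mean(0).round(4))
E
```

```text
thick +29 [-40.   6.] [54. 28.] z [0.021 0.031 0.034]
ferr +24 [-40.  77.] [31. 31.] z [0.024 0.028 0.03 ]
blade +16/19 [ 41. -12.] [12. 30.] z [0.015 0.021 0.024]
nail +18 [41. 61.] [54. 31.] z [0.021 0.023 0.024]
thin [0.4343 0.2338 0.016 ]
batten [0.5227 0.3393 0.012 ]
```

View pics/w9.png

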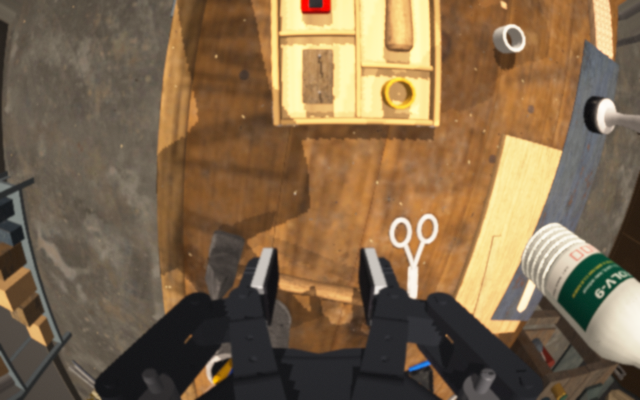

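The block (318,77), ferrule (398,93), handle (398,25) and case (316,5) all sit flat in their bays, with tops at floor + 29/24/16/18 mm as expected. The lookalikes haven't moved. Handing in.

```bash
python3 -c "
from plant import *
print(job_done())"
```

```text
the job is handed in; nothing more can be done
None
```

I packed all four kit things flat in their own bays (ferrule on its end, nails up), left both look-alikes in place, and handed the job in at about 25 s; no verdict came back.

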